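Probe the bushes and reject the blind one

ROBOT

A 6-joint arm with a two-finger parallel gripper is mounted at the origin on a cart in front of the work surface, level with it; the furniture and walls round the work are solid. World frame = base frame: x ahead of the robot, y to its left, z up, the work surface at z = 0. Lengths are in m, angles in degrees, forces in N, time in s.
With the tool pointing down it reaches from about 0.3 to 0.75 m from the base axis. Payload 8.5 kg.
Tool frame: the origin (TCP) lies between the finger pads; the fingertips stand 14 mm ahead of it and the grasp point (between the pads) lies 5 mm behind it; x points along the fingers, z is the direction in which the jaws open and shut, and the axes are right-handed (so a half turn about x gives the same grasp; the last joint's range is limited). The gripper opens to 85 mm and grips with 20 to 120 N. Pads are 22 mm wide; open, the fingers measure 114 mm over their backs; the gripper's body (76 mm by 85 mm) begins 54 mm behind the grasp point. The pads swing forward as they close: fully open they stand 13 mm farther back than shut.
Start: joints at [-83.211, 21.807, 74.336, -0, 83.858, -12.336], TCP at [0.18, -0.52, 0.245] pointing down, gripper open.
Joint ranges: [-178.18, 178.18], [-50.72, 133.34], [12.68, 142.11], [-81.47, 261.47], [9.98, 163.14], [-165.26, 165.26]. Speed limits (degrees/s): [136.94, 136.94, 180, 180, 180, 180].

INTERFACE

Orientations are given as a 3x3 rotation matrix whose columns are the frame's x, y, z axes.
In Python, from rig import env gives the robot as it stands.
- The arm moves only by the shell command python3 -m jog 'ROWS' [FORCE]. ROWS is JSON, a list of rows, each a list of 5 numbers: the opening, from -1 (shut) to 1 (fully open), so that 0 is half open, then the shift along the tool's x, y, z in m, then the turn about the tool's x in rad. In form: [[claw, dx, dy, dz, yaw], ...]. A call has 1 to 20 rows; each row is the pose to reach, as a shift and turn from the pose commanded when the call began, along the tool's axes at that moment; what a row does not reach only later rows make up. A row lasts 1/10 s, in which the tool goes at most 50 mm and 8.59 degrees, less where a joint would pass 70% of its speed; a pose out of reach is approached as far as the arm can. A call with a gripper value outside its range is refused whole. The fingers move at their own pace and stop on an object; FORCE is the grip in N (left out, the last holds). Time passes only in rows, so rows that repeat a pose let the fingers close. It gives the time, the measured TCP pose, the force and the opening at its end, in the units of the state.
- env.observe(): the state, without advancing time (a new reading comes with each control period).
- env.get_image(name): name is "scene" or "top" or "wrist"; returns the picture (420x560x3 uint8, red, green, blue); there is no depth.
- env.camera_model(name): a dict with "fx", "fy", "cx", "cy" (pixels), "origin" and "orientation" of the camera in the world. Camera axes: x right, y up, looking along -z (the intrinsics and any distortion apply to the point x, -y, -z); pixel columns grow to the right and rows downward; lengths in m; the calibration is good to about 2 mm. A picture is of the moment at which its call begins: read the wrist's pose just before it. camera_model takes no time and is no camera call; for the wrist camera it gives the pose at the moment of the call.
- env.close_job(): hands the job in, once; it reports no verdict.
The state is a dict: "time_s": time; "q": joint angles; "qvel": joint speeds; "joint_efforts": joint torques, N m; "position": TCP position; "tool_rot": TCP orientation; "ft_force": force on the tool from outside, world axes, zero at the start; "wrist_torque": the same for the moment, N m; "grip_width": finger opening in m.
Only numpy, scipy, OpenCV 4.12 (cv2) and the standard library are available. Lean on these libraries where they do the work, as an engineer would, in place of code of your own. Each camera call takes 0.05 s, during which the arm holds its last target.

TASK

Take the probe pin from its stand and, working from the left lane to the right, lower it into the bore of each of the three bushes as deep as it will go, to learn which bush is not drilled right through. Put the pin back in its stand, and slide the blind bush along its lane, without lifting or tipping it, right up to the metal stop at the far end of the rack. Leave the two through-drilled bushes at the near ends of their lanes and do not disturb the other things on the bench.

Things in the scene. Friction and masses are not known exactly. Their poses are not given: they have to be found in the camera images.
- rack: fixed wooden rack, 150 mm (x, away from robot) by 144 mm (y, left). Floor 8 mm thick; ribs 6 mm wide, 8 mm above the floor, form 3 lanes along x, 40 mm wide, at y = +46, 0, -46 mm. Near end: lip 5 mm above the floor, x -75 to -69; far end: aluminium stop 12 mm above the floor, face at x +67. Bush centres: near end about x -48, at the stop x +49. Origin: centre of the underside
- near0 (a point): point on the rack's lane floor under the middle of a bush at the near end of the left lane (seen from the robot); 8 mm above the bench
- near1 (a point): point on the rack's lane floor under the middle of a bush at the near end of the middle lane (seen from the robot); 8 mm above the bench
- near2 (a point): point on the rack's lane floor under the middle of a bush at the near end of the right lane (seen from the robot); 8 mm above the bench
- bush_a: one of three steel bushes alike outside: upright cylinder 36 mm diameter, 40 mm high, 0.2 kg, with a 14 mm bore open at the top. The bore goes right through to the rack's floor (40 mm deep) or is blind (floor 20 mm below the mouth); just one of the three is blind, probing tells which. Stands at the near end of a lane; which lane varies. Origin: centre of the underside, z up
- bush_b: one of three steel bushes alike outside: upright cylinder 36 mm diameter, 40 mm high, 0.2 kg, with a 14 mm bore open at the top. The bore goes right through to the rack's floor (40 mm deep) or is blind (floor 20 mm below the mouth); just one of the three is blind, probing tells which. Stands at the near end of a lane; which lane varies. Origin: centre of the underside, z up
- bush_c: one of three steel bushes alike outside: upright cylinder 36 mm diameter, 40 mm high, 0.2 kg, with a 14 mm bore open at the top. The bore goes right through to the rack's floor (40 mm deep) or is blind (floor 20 mm below the mouth); just one of the three is blind, probing tells which. Stands at the near end of a lane; which lane varies. Origin: centre of the underside, z up
- stand: dark wooden block fixed to the bench, 44 x 44 mm, 64 mm high, with an upright 13 mm hole right through, the mouth chamfered by 2 mm; holds the probe pin. Origin: centre of the underside, z up (axis of the hole)
- pin: steel probe pin, 100 mm long, 60 g, upright in the stand, its collar resting on the stand's top. From the tip up: 8 mm shaft 60 mm long, tapered at the tip; collar 24 mm diameter, 4 mm thick; square grip 16 x 16 mm, 36 mm tall (64 to 100 mm above the tip), flats facing the pin's x and y. Origin: the tip, 4 mm above the bench in the stand; z up along the pin
- pin_tip (a point): the lower end of the probe pin
- lamp_head (a point): centre of the fixed black bench-lamp head that hangs over the bench to the right of the work: 80 mm (x) by 360 mm (y) by 80 mm high, its underside 0.207 m above the bench; go round its near end, do not hit it
- wax_tube: bystander: blue wax tube, 28 mm diameter, 60 mm high, standing; origin at the centre of its underside
- jar_talc: bystander: white jar with a blue cap, 39 mm diameter, 62 mm high; origin at the centre of its underside
- wax_ring: bystander: small wax ring, 24 x 28 x 8 mm, lying; origin at the centre of its underside
- wax_block: bystander: green wax block, 42 x 55 x 24 mm; origin at the centre of its underside
Things that resemble listed ones, but are neither listed nor needed, are in the scene too. Leave any orange look-alike of the bush_b alone.

How it is judged (in metres and radians):
On the way, in this order (a step that is already met when the one before it is completed fails the run):
1. the pin has been lowered to the bottom of the bore of the bush in the left lane (((horizontal distance between bush_a and near0 below 0.02 m and horizontal distance between pin_tip and bush_a below 0.0075 m and z of pin_tip in the frame of bush_a below 0.014 m) or (horizontal distance between bush_b and near0 below 0.02 m and horizontal distance between pin_tip and bush_b below 0.0075 m and z of pin_tip in the frame of bush_b below 0.024 m) or (horizontal distance between bush_c and near0 below 0.02 m and horizontal distance between pin_tip and bush_c below 0.0075 m and z of pin_tip in the frame of bush_c below 0.014 m))), for 0.1 s.
2. the pin has been lowered to the bottom of the bore of the bush in the middle lane (((horizontal distance between bush_a and near1 below 0.02 m and horizontal distance between pin_tip and bush_a below 0.0075 m and z of pin_tip in the frame of bush_a below 0.014 m) or (horizontal distance between bush_b and near1 below 0.02 m and horizontal distance between pin_tip and bush_b below 0.0075 m and z of pin_tip in the frame of bush_b below 0.024 m) or (horizontal distance between bush_c and near1 below 0.02 m and horizontal distance between pin_tip and bush_c below 0.0075 m and z of pin_tip in the frame of bush_c below 0.014 m))), for 0.1 s.
3. the pin has been lowered to the bottom of the bore of the bush in the right lane (((horizontal distance between bush_a and near2 below 0.02 m and horizontal distance between pin_tip and bush_a below 0.0075 m and z of pin_tip in the frame of bush_a below 0.014 m) or (horizontal distance between bush_b and near2 below 0.02 m and horizontal distance between pin_tip and bush_b below 0.0075 m and z of pin_tip in the frame of bush_b below 0.024 m) or (horizontal distance between bush_c and near2 below 0.02 m and horizontal distance between pin_tip and bush_c below 0.0075 m and z of pin_tip in the frame of bush_c below 0.014 m))), for 0.1 s.
At the end, for the whole second after the job is handed in: The blind bush stands on the rack's floor within 10 mm of the far stop; the two through-drilled ones within 20 mm of near-end places; all upright. The pin is upright in the stand, within 8 mm of the hole's axis, its collar within 4 mm of the stand's top. All at rest (x of bush_b in the frame of rack above 0.039 m and y of bush_b in the frame of rack between -0.07 and 0.07 m and z of bush_b in the frame of rack below 0.012 m and (horizontal distance between bush_a and near0 below 0.02 m or horizontal distance between bush_a and near1 below 0.02 m or horizontal distance between bush_a and near2 below 0.02 m) and (horizontal distance between bush_c and near0 below 0.02 m or horizontal distance between bush_c and near1 below 0.02 m or horizontal distance between bush_c and near2 below 0.02 m) and angle between each of bush_a, bush_b, bush_c's own z axis and vertical below 0.1 rad and linear speed of each of bush_a, bush_b, bush_c, pin below 0.02 m/s and horizontal distance between pin and stand below 0.008 m and z of pin in the frame of stand below 0.008 m and angle between pin's own z axis and vertical below 0.12 rad); the robot touches nothing.
It fails at once if a bush is lifted more than 15 mm off the rack's floor or tipped over (z of any of bush_a, bush_b, bush_c in the frame of rack above 0.023 m or angle between any of bush_a, bush_b, bush_c's own z axis and vertical above 0.6 rad).
It fails at once if a bystander is pushed more than 30 mm from its place (distance of any of wax_tube, jar_talc, wax_ring, wax_block from where it was at the start of the episode above 0.03 m).
It also fails if it takes over 61 s, if anything falls off the work surface, if the arm or the gripper's body presses on something with over 40 N, if the wrist force passes 120 N, or if a joint passes its speed limit or range.

## Working session

There is one attempt and no reset: what is moved stays moved. The work goes in short steps, Python scripts to look and compute and a shell command to move; the robot and the scene stay as the last step left them, time stands still between calls to the robot, and variables do not carry over. Pictures are saved under pics/ and viewed, and the job is handed in when it is done.

```bash
mkdir -p pics; ls
python3 - <<'E'
from rig import env
import cv2, numpy as np
np.set_printoptions(precision=4,suppress=True)
s=env.observe(); print(s)
for n in ["scene","top"]:
    print(n,env.camera_model(n))
    cv2.imwrite(f"pics/{n}0.png",cv2.cvtColor(env.get_image(n),cv2.COLOR_RGB2BGR))
E
```

```text
pics
{'time_s': 0.0, 'q': array([-83.2115,  21.839 ,  74.3862,  -0.0012,  83.8601, -12.3338]), 'qvel': array([-0.0255,  0.0579,  0.0273, -0.0882, -0.0048,  0.0139]), 'joint_efforts': array([  0.0006, -44.8461, -23.1279,  -0.0001,   0.0048,   0.    ]), 'position': array([ 0.1801, -0.5193,  0.2447]), 'tool_rot': array([[-0.0002,  0.9448,  0.3276],
       [ 0.0015,  0.3276, -0.9448],
       [-1.    ,  0.0003, -0.0015]]), 'ft_force': array([-0.1921,  0.2929, -0.4891]), 'wrist_torque': array([-0.0043,  0.007 ,  0.0244]), 'grip_width': 0.08569569176236516}
scene {'fx': 494.41078689145564, 'fy': 494.41078689145564, 'cx': 282.69205560452434, 'cy': 203.33085963866614, 'origin': array([-0.3668,  0.6303,  0.8654]), 'orientation': array([[-0.5511,  0.4291, -0.7157],
       [-0.8344, -0.2781,  0.4758],
       [ 0.0052,  0.8594,  0.5113]])}
top {'fx': 399.5045349247047, 'fy': 399.5045349247047, 'cx': 281.0392854276212, 'cy': 202.661401304393, 'origin': array([ 0.465 , -0.0115,  1.3056]), 'orientation': array([[-0.0151,  0.9951, -0.098 ],
       [-0.9995, -0.0176, -0.0248],
       [-0.0264,  0.0975,  0.9949]])}
```

View pics/scene0.png

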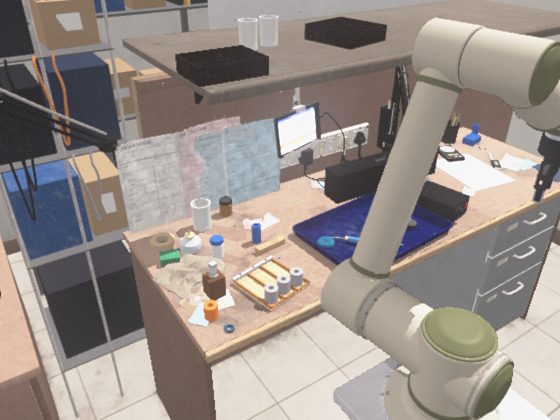

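View pics/top0.png

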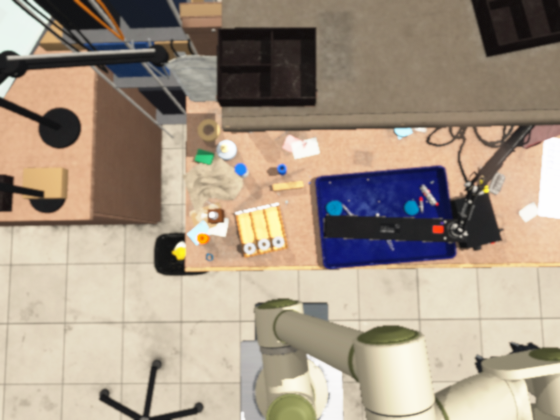

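The scene picture shows the rack at about (270,280) with three bushes at its near side, the stand with pin at (213,285) and an orange look-alike at (211,311). In the top picture, the rack is at about (262,230), the stand at (214,215) and the lamp head across (325–455, 228). Next I'll enlarge both and take rough positions.

```bash
cat > h.py <<'E'
from rig import env
import cv2, numpy as np
np.set_printoptions(precision=4,suppress=True)
def ray(cm,u,v):
    d=np.array([(u-cm['cx'])/cm['fx'],-(v-cm['cy'])/cm['fy'],-1.0])
    return np.array(cm['origin']),np.array(cm['orientation'])@d
def onplane(cm,u,v,z):
    o,d=ray(cm,u,v); return o+d*(z-o[2])/d[2]
def proj(cm,p):
    c=np.array(cm['orientation']).T@(np.array(p)-cm['origin'])
    return cm['cx']+cm['fx']*c[0]/-c[2], cm['cy']-cm['fy']*c[1]/-c[2]
E
python3 - <<'E'
from h import *
t=env.camera_model('top')
for n,u,v,z in [('b',250,247,.048),('b',264,244,.048),('b',278,242,.048),('pin',214,215,.104),('lampL',325,228,.287),('lampR',455,230,.287),('orange',203,239,.04)]:
    print(n,onplane(t,u,v,z))
im=cv2.imread('pics/top0.png')[130:280,170:370]; a=cv2.resize(im,None,fx=4,fy=4,interpolation=cv2.INTER_CUBIC)
cv2.imwrite('pics/topz.png',a)
im=cv2.imread('pics/scene0.png')[220:345,140:320]; a=cv2.resize(im,None,fx=4,fy=4,interpolation=cv2.INTER_CUBIC)
cv2.imwrite('pics/scenez.png',a)
E
```

```text
b [0.4508 0.1193 0.048 ]
b [0.4595 0.0752 0.048 ]
b [0.4651 0.0312 0.048 ]
pin [0.5494 0.222  0.104 ]
lampL [ 0.4987 -0.0968  0.287 ]
lampR [ 0.4884 -0.423   0.287 ]
orange [0.4782 0.2694 0.04  ]
```

View pics/topz.png

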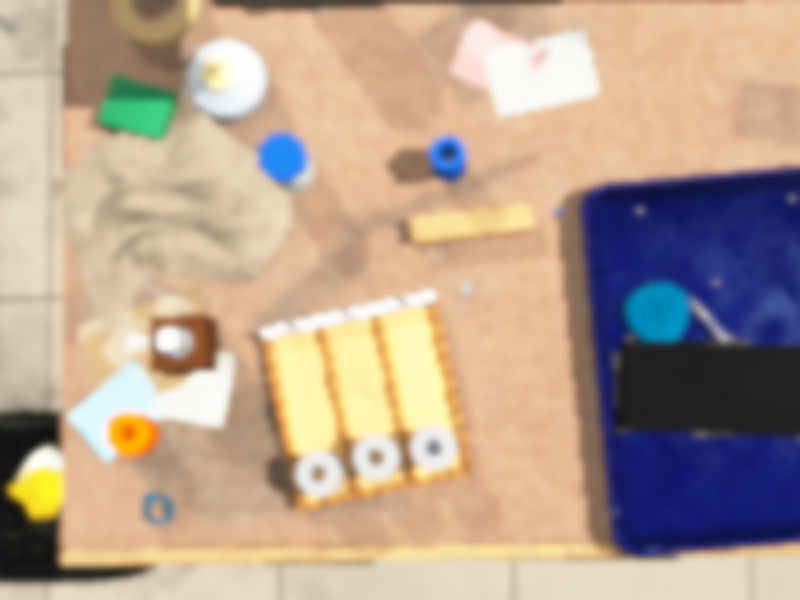

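View pics/scenez.png

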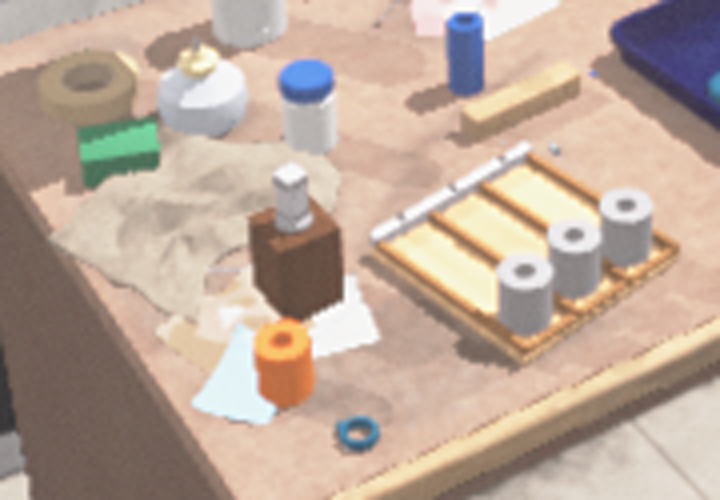

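```bash
python3 -m jog '[[1,0,0.2,-0.28,0],[1,0,0.2,-0.28,0],[1,0,0.2,-0.28,0],[1,0,0.2,-0.28,0],[1,0,0.2,-0.28,0],[1,0,0.2,-0.28,0],[1,0,0.2,-0.28,0],[1,0,0.36,-0.56,0],[1,0,0.36,-0.56,0],[1,0,0.36,-0.56,0],[1,0,0.36,-0.56,0],[1,0,0.36,-0.56,0],[1,0,0.36,-0.56,0],[1,0,0.36,-0.56,0],[1,0,0.36,-0.56,0],[1,0,0.36,-0.56,0]]'
python3 - <<'E'
from h import *
s=env.observe(); print(s['time_s'],s['q'],s['position'],s['tool_rot'],s['ft_force'],s['wrist_torque'])
print(env.camera_model('wrist'))
cv2.imwrite('pics/w1.png',cv2.cvtColor(env.get_image('wrist'),cv2.COLOR_RGB2BGR))
E
```

```text
time_s: 1.7
position: [0.3366, 0.1274, 0.2451]
tool_rot: [[-0.001, 0.944, 0.329], [-0.0, 0.329, -0.944], [-1.0, -0.001, 0.0]]
ft_force: [0.3, -0.0, 0.3]
grip_width: 0.0857
1.7 [  1.6903   2.2544 100.5536  -0.0158  77.2386  72.4854] [0.3366 0.1274 0.2451] [[-0.0008  0.9443  0.329 ]
 [-0.0003  0.329  -0.9443]
 [-1.     -0.0009  0.    ]] [ 0.3472 -0.0222  0.3023] [0.0249 0.0459 0.0143]
{'fx': 302.6649298381042, 'fy': 302.6649298381042, 'cx': 279.01976274569427, 'cy': 215.13460424047562, 'origin': array([0.414 , 0.1535, 0.3722]), 'orientation': array([[ 0.3286,  0.8947,  0.3024],
       [-0.9445,  0.3112,  0.1054],
       [ 0.0002, -0.3203,  0.9473]])}
```

View pics/w1.png

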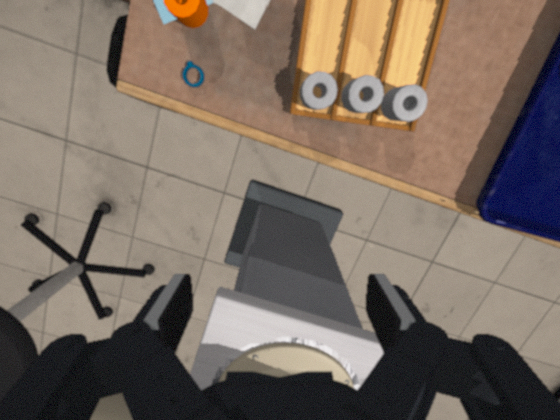

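The wrist picture shows the bushes at (319,90), (365,94) and (408,103), and the orange look-alike at (187,8). The stand is out of view. I'll move forward over the work for a better look.

```bash
python3 -m jog '[[1,-0.03,0.13,0.0,0.15],[1,-0.03,0.13,0.0,0.17],[1,-0.03,0.13,0.0,0.17],[1,-0.03,0.13,0.0,0.17],[1,-0.03,0.13,0.0,0.17]]'
python3 - <<'E'
from h import *
s=env.observe(); print(s['time_s'],s['position'],s['tool_rot'],s['ft_force'])
cm=env.camera_model('wrist')
im=cv2.cvtColor(env.get_image('wrist'),cv2.COLOR_RGB2BGR)
import pickle; pickle.dump((cm,im),open('w2.pkl','wb'))
cv2.imwrite('pics/w2.png',im); print(cm)
E
```

```text
time_s: 2.25
position: [0.4596, 0.1687, 0.2748]
tool_rot: [[-0.001, 0.987, 0.161], [-0.0, 0.161, -0.987], [-1.0, -0.001, 0.0]]
ft_force: [-0.3, -0.3, 0.6]
grip_width: 0.0853
2.25 [0.4596 0.1687 0.2748] [[-0.0014  0.9869  0.1613]
 [-0.0003  0.1613 -0.9869]
 [-1.     -0.0014  0.0001]] [-0.2621 -0.2572  0.5817]
{'fx': 302.6649298381042, 'fy': 302.6649298381042, 'cx': 279.01976274569427, 'cy': 215.13460424047562, 'origin': array([0.5407, 0.1811, 0.4019]), 'orientation': array([[ 0.1608,  0.9349,  0.3165],
       [-0.987 ,  0.1522,  0.052 ],
       [ 0.0004, -0.3208,  0.9472]])}
```

View pics/w2.png

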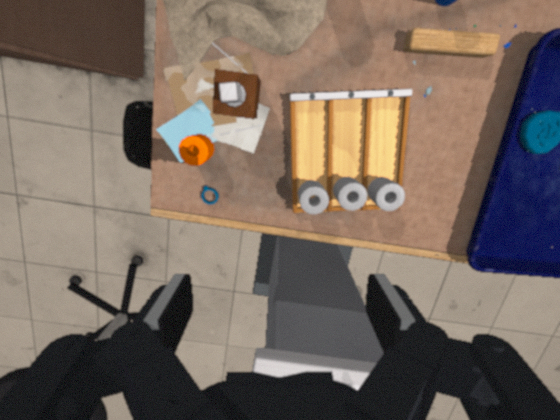

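The picture shows the stand at (236,93) with the pin's grip at (230,93), the bushes at (313,199), (349,193) and (387,194), the stop strip along row 95, and the orange look-alike at (195,150). I'll enlarge it.

Run:
```python
from h import *
import pickle
cm,im=pickle.load(open('w2.pkl','rb'))
a=cv2.resize(im[80:225,280:425],None,fx=4,fy=4,interpolation=cv2.INTER_CUBIC)
cv2.imwrite('pics/w2r.png',a)
a=cv2.resize(im[60:130,200:280],None,fx=8,fy=8,interpolation=cv2.INTER_CUBIC)
cv2.imwrite('pics/w2s.png',a)
```

```text
(no output)
```

View pics/w2r.png

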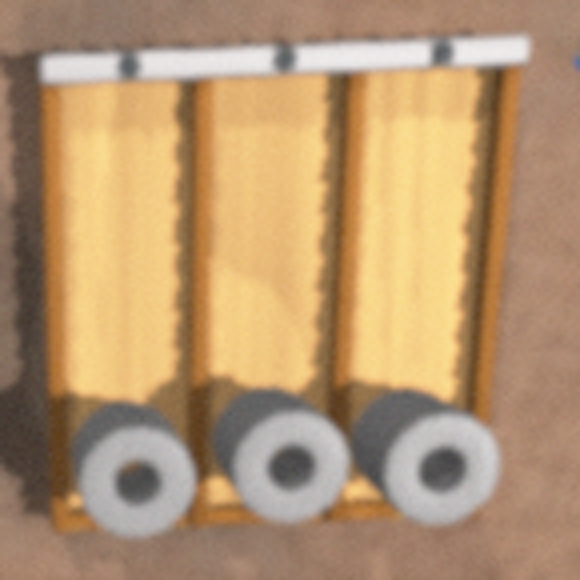

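View pics/w2s.png

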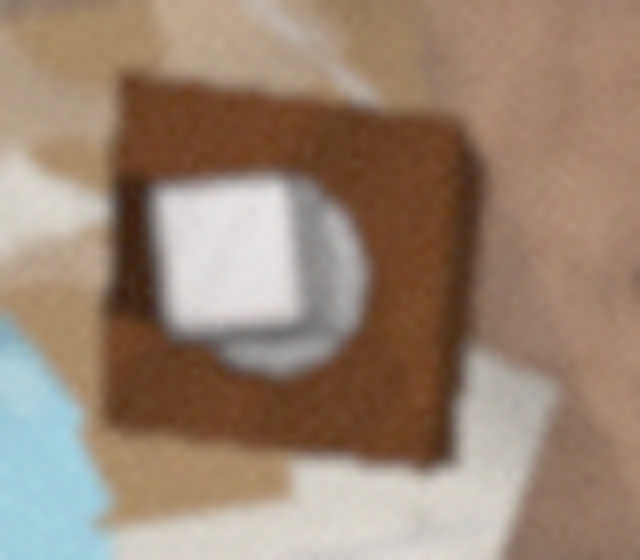

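Run:
```python
from h import *
import pickle
cm,im=pickle.load(open('w2.pkl','rb'))
S=lambda x,y:(200+x/8-.44,60+y/8-.44); R=lambda x,y:(280+x/4-.4,80+y/4-.4)
g=np.array([onplane(cm,*S(*p),.104) for p in [(155,188),(290,180),(300,320),(172,335)]])
print('grip',g,g.mean(0),[np.linalg.norm(g[i]-g[i-1]) for i in range(4)])
for i in range(4):
    d=g[i]-g[i-1]; print(np.degrees(np.arctan2(d[1],d[0])))
c=np.array([onplane(cm,*S(*p),.064) for p in [(122,75),(465,122),(440,465),(108,425)]])
print('stand',c,c.mean(0),[np.linalg.norm(c[i]-c[i-1]) for i in range(4)])
for i in range(4):
    d=c[i]-c[i-1]; print(np.degrees(np.arctan2(d[1],d[0])))
b=np.array([onplane(cm,*R(*p),.048) for p in [(137,481),(291,466),(441,467)]])
print('bush',b, np.linalg.norm(b[0]-b[1]),np.linalg.norm(b[2]-b[1]))
d=b[0]-b[2]; print('yaw',np.degrees(np.arctan2(d[1],d[0]))-90)
st=np.array([onplane(cm,*R(*p),.020) for p in [(40,82),(529,62)]]); d=st[0]-st[1]
print('stop near edge',st,np.linalg.norm(d),np.degrees(np.arctan2(d[1],d[0]))-90)
print('near lip',[onplane(cm,*R(*p),.016) for p in [(52,530),(190,530)]])
t=env.camera_model('top')
```

```text
grip [[0.557  0.2387 0.104 ]
 [0.5603 0.2237 0.104 ]
 [0.5457 0.2209 0.104 ]
 [0.5418 0.2353 0.104 ]] [0.5512 0.2296 0.104 ] [np.float64(0.015611838364844302), np.float64(0.015337933247516863), np.float64(0.014805761558646501), np.float64(0.014909013317684246)]
12.8041931717948
-77.63440702233008
-168.91695803924495
105.47739649875975
stand [[0.5716 0.2519 0.064 ]
 [0.5732 0.2083 0.064 ]
 [0.5315 0.2058 0.064 ]
 [0.5294 0.2498 0.064 ]] [0.5514 0.2289 0.064 ] [np.float64(0.04224093893992364), np.float64(0.04364615383915897), np.float64(0.04180078763106326), np.float64(0.044041008773338844)]
2.85662104385257
-87.89081864950418
-176.59731010552952
92.69099434698201
bush [[0.4485 0.1231 0.048 ]
 [0.4606 0.0781 0.048 ]
 [0.4676 0.0332 0.048 ]] 0.046611453967882584 0.045381335155730285
yaw 11.988693198728384
stop near edge [[0.5565 0.1708 0.02  ]
 [0.5851 0.03   0.02  ]] 0.14365468872196654 11.44668109896746
near lip [array([0.4189, 0.1426, 0.016 ]), array([0.4263, 0.0969, 0.016 ])]
```

The pin's grip centres at about (0.551,0.229) with its flats at a yaw of about 13°, and the rack's yaw is about 11.5–12°. Two candidates for the pin's place:
- Dark brown block with a pale square grip at (236,93). This one fits the stand and pin.
- Orange cylinder at (195,150). This is only the look-alike.

The enlarged crop above confirms the first.

```bash
python3 -m jog '[[0,0.05,0.1,-0.045,-0.063],[0,0.05,0.1,-0.045,-0.063],[0,0.115,0.1,-0.045,-0.063],[0,0.115,0.1,-0.045,-0.063],[0,0.115,0.1,-0.045,-0.063],[0,0.115,0.1,-0.045,-0.063]]'
python3 - <<'E'
from h import *
s=env.observe(); print(s['time_s'],s['position'],s['tool_rot'],s['ft_force'])
cm=env.camera_model('wrist')
im=cv2.cvtColor(env.get_image('wrist'),cv2.COLOR_RGB2BGR)
import pickle; pickle.dump((cm,im),open('w3.pkl','wb'))
cv2.imwrite('pics/w3.png',im); print(proj(cm,[.5513,.2293,.104]))
E
```

```text
time_s: 2.9
position: [0.5507, 0.23, 0.1616]
tool_rot: [[0.001, 0.975, 0.224], [0.0, 0.224, -0.975], [-1.0, 0.001, 0.0]]
ft_force: [-0.7, 0.8, 0.8]
grip_width: 0.0428
2.9 [0.5507 0.23   0.1616] [[ 0.0005  0.9745  0.2242]
 [ 0.      0.2242 -0.9745]
 [-1.      0.0005  0.0001]] [-0.684   0.7701  0.7932]
(np.float64(278.9295016990373), np.float64(242.27539187702163))
```

View pics/w3.png

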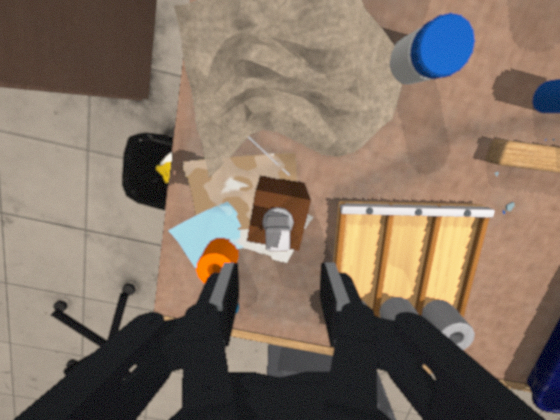

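Run:
```python
from h import *
import pickle
cm,im=pickle.load(open('w3.pkl','rb'))
a=cv2.resize(im[165:275,225:335],None,fx=5,fy=5,interpolation=cv2.INTER_CUBIC)
cv2.imwrite('pics/w3s.png',a)
```

```text
(no output)
```

View pics/w3s.png

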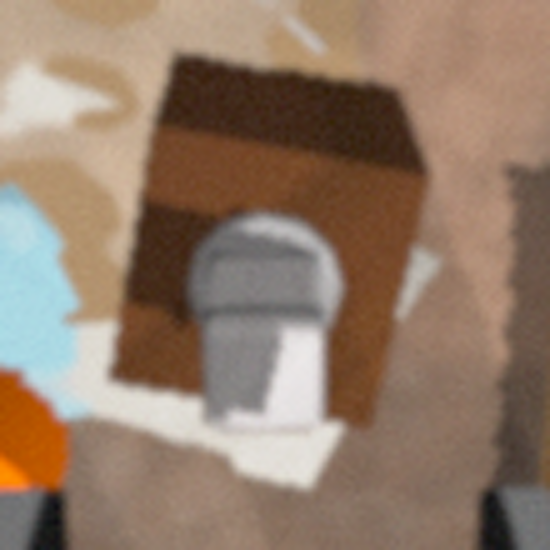

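Run:
```python
from h import *
import pickle
cm,im=pickle.load(open('w3.pkl','rb'))
f=lambda x,y,z: onplane(cm,225+x/5-.4,165+y/5-.4,z)
print(f(265,372,.104),f(266,284,.068))
c=np.array([f(*p,.064) for p in [(163,125),(425,177),(370,428),(113,378)]]);print(c.mean(0))
R=np.array(env.observe()['tool_rot']);print(R.T@(f(265,372,.104)-env.observe()['position']))
```

```text
[0.5534 0.2307 0.104 ] [0.5528 0.2306 0.068 ]
[0.552  0.2301 0.064 ]
[ 0.0585  0.0022 -0.    ]
```

```bash
python3 -m jog '[[0,0.03,0.002,0,0],[0,0.05,0.002,0,0],[0,0.065,0.002,0,0],[0,0.073,0.002,0,0],[0,0.073,0.002,0,0]]'; python3 -m jog '[[-1,0,0,0,0],[-1,0,0,0,0],[-1,0,0,0,0],[-1,0,0,0,0],[-1,0,0,0,0]]' 50
```

```text
time_s: 3.45
position: [0.553, 0.2309, 0.0882]
tool_rot: [[0.001, 0.974, 0.225], [0.0, 0.225, -0.974], [-1.0, 0.001, 0.0]]
ft_force: [-0.3, 0.2, 0.1]
grip_width: 0.0428
time_s: 3.95
position: [0.5536, 0.2312, 0.0889]
tool_rot: [[0.003, 0.974, 0.225], [0.0, 0.225, -0.974], [-1.0, 0.003, 0.0]]
ft_force: [-1.8, -1.2, 7.1]
grip_width: 0.0152
```

```bash
python3 -m jog '[[-1,-0.01,0,0,0],[-1,-0.04,0,0,0],[-1,-0.08,0,0,0],[-1,-0.085,0,0,0],[-1,-0.085,0,0,0]]' 50
python3 - <<'E'
from h import *
import pickle
s=env.observe(); print(s['position'],s['tool_rot'],s['ft_force'],s['grip_width'])
cm=env.camera_model('wrist')
im=cv2.cvtColor(env.get_image('wrist'),cv2.COLOR_RGB2BGR)
pickle.dump((cm,im),open('w4.pkl','wb'))
cv2.imwrite('pics/w4.png',cv2.resize(im[150:400,180:430],None,fx=2.3,fy=2.3,interpolation=cv2.INTER_CUBIC))
R=np.array(s['tool_rot'])
for x,y in [(.4485,.1231),(.4606,.0781),(.4676,.0332)]:
    print(R.T@(np.array([x,y,s['position'][2]])-s['position']))
E
```

```text
time_s: 4.45
position: [0.5533, 0.2313, 0.1739]
tool_rot: [[0.003, 0.974, 0.225], [0.001, 0.225, -0.974], [-1.0, 0.003, 0.0]]
ft_force: [0.3, -0.0, -0.4]
grip_width: 0.015
[0.5533 0.2313 0.1739] [[ 0.0029  0.9744  0.2249]
 [ 0.0006  0.2249 -0.9744]
 [-1.      0.003   0.0001]] [ 0.3239 -0.0382 -0.3883] 0.015035780127829839
[-0.0004 -0.1264  0.0818]
[-0.0004 -0.1247  0.1284]
[-0.0004 -0.128   0.1737]
```

View pics/w4.png

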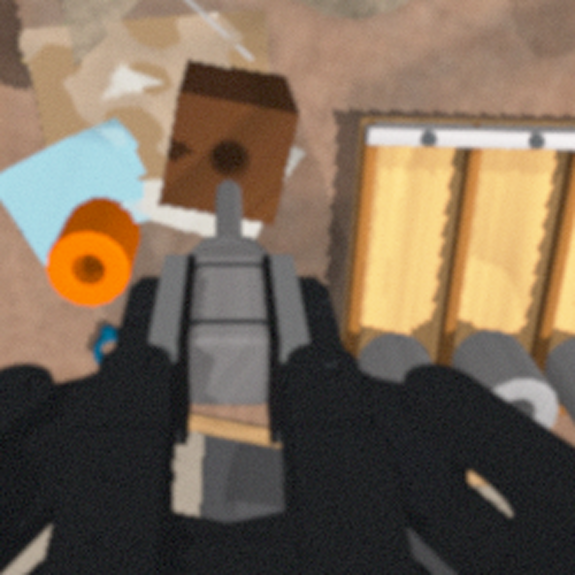

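The pin hangs straight between the pads, with its tip at (229,185) in the crop, in line with the stand's hole at (229,155). Next I'll carry it above the left bush.

```bash
python3 -m jog '[[-1,0,-0.124,0.081,0],[-1,0,-0.124,0.081,0],[-1,0,-0.124,0.081,0],[-1,0.02,-0.124,0.081,0],[-1,0.02,-0.124,0.081,0],[-1,0.02,-0.124,0.081,0]]' 50
python3 - <<'E'
from h import *
import pickle
s=env.observe(); print(s['position'],s['ft_force'],s['grip_width'])
cm=env.camera_model('wrist')
im=cv2.cvtColor(env.get_image('wrist'),cv2.COLOR_RGB2BGR)
pickle.dump((cm,im,s),open('w5.pkl','wb'))
R=np.array(s['tool_rot']);tip=s['position']+R@[.084,0,0]
print(tip,proj(cm,tip))
cv2.imwrite('pics/w5.png',cv2.resize(im[150:300,230:380],None,fx=4,fy=4,interpolation=cv2.INTER_CUBIC))
E
```

```text
time_s: 5.1
position: [0.4504, 0.1245, 0.1519]
tool_rot: [[-0.002, 0.974, 0.225], [0.0, 0.225, -0.974], [-1.0, -0.002, -0.0]]
ft_force: [0.7, -0.3, -0.3]
grip_width: 0.015
[0.4504 0.1245 0.1519] [ 0.7064 -0.2637 -0.3489] 0.015035807878353392
[0.4503 0.1245 0.0679] (np.float64(277.8675607139644), np.float64(228.47983874233677))
```

View pics/w5.png

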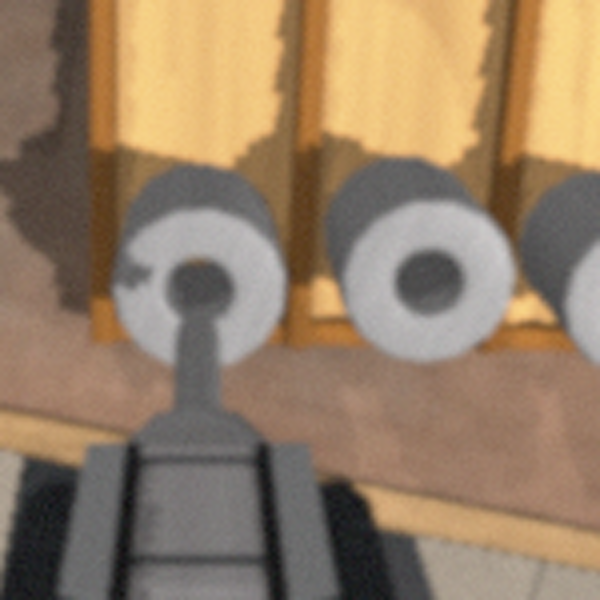

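Run:
```python
from h import *
import pickle
cm,im,s=pickle.load(open('w5.pkl','rb'))
R=np.array(s['tool_rot'])
f=lambda x,y,z: onplane(cm,230+x/4-.4,150+y/4-.4,z)
for p in [(200,288),(430,280)]: b=f(*p,.048);print(b, R.T@(b-s['position']))
print('tip',R.T@(f(198,313,.0679)-s['position']))
```

```text
[0.4489 0.1228 0.048 ] [ 0.1039 -0.0017  0.0013]
[0.461  0.0778 0.048 ] [ 0.1039 -0.      0.0479]
tip [0.084  0.0005 0.0009]
```

```bash
python3 -m jog '[[-1,0.008,-0.002,0.0005,0],[-1,0.02,-0.002,0.0005,0],[-1,0.026,-0.002,0.0005,0],[-1,0.032,-0.002,0.0005,0],[-1,0.036,-0.002,0.0005,0],[-1,0.036,-0.002,0.0005,0]]' 50; python3 -m jog '[[-1,0.002,0,0,0],[-1,0.004,0,0,0],[-1,0.005,0,0,0],[-1,0.005,0,0,0]]'
```

```text
time_s: 5.75
position: [0.4484, 0.1235, 0.1159]
tool_rot: [[-0.001, 0.974, 0.225], [0.0, 0.225, -0.974], [-1.0, -0.001, -0.0]]
ft_force: [0.8, 0.9, -0.9]
grip_width: 0.0149
time_s: 6.15
position: [0.4485, 0.1234, 0.1113]
tool_rot: [[-0.0, 0.974, 0.225], [-0.0, 0.225, -0.974], [-1.0, -0.0, 0.0]]
ft_force: [-0.2, -0.9, 0.2]
grip_width: 0.0152
```

```bash
python3 -m jog '[[-1,0.002,0,0,0],[-1,0.004,0,0,0],[-1,0.004,0,0,0]]'
```

```text
time_s: 6.45
position: [0.4484, 0.1234, 0.1071]
tool_rot: [[-0.001, 0.974, 0.225], [-0.0, 0.225, -0.974], [-1.0, -0.001, -0.0]]
ft_force: [-0.3, -0.4, -1.3]
grip_width: 0.0155
```

```bash
python3 -m jog '[[-1,0.004,0,0,0],[-1,0.008,0,0,0],[-1,0.012,0,0,0],[-1,0.014,0,0,0],[-1,0.015,0,0,0],[-1,0.015,0,0,0]]'; python3 -m jog '[[-1,0.001,0,0,0],[-1,0.001,0,0,0]]'
```

```text
time_s: 7.05
position: [0.4485, 0.1234, 0.0926]
tool_rot: [[0.0, 0.974, 0.225], [-0.0, 0.225, -0.974], [-1.0, 0.0, 0.0]]
ft_force: [-1.6, 0.4, 4.7]
grip_width: 0.0149
time_s: 7.25
position: [0.4487, 0.1235, 0.0922]
tool_rot: [[0.001, 0.974, 0.225], [0.0, 0.225, -0.974], [-1.0, 0.001, 0.0]]
ft_force: [-2.5, -0.4, 11.7]
grip_width: 0.0149
```

The left bush is drilled through: the pin met the floor at a tip height of about 8 mm with 12 N. Next I'll lift it and go to the middle bush.

```bash
python3 -m jog '[[-1,-0.01,0,0,0],[-1,-0.035,0,0,0],[-1,-0.06,0,0,0],[-1,-0.06,0,0,0],[-1,-0.06,0.0017,0.0466,0],[-1,-0.06,0.0017,0.0466,0],[-1,-0.06,0.0017,0.0466,0]]' 50
python3 - <<'E'
from h import *
import pickle
s=env.observe(); print(s['position'],s['ft_force'],s['grip_width'])
cm=env.camera_model('wrist')
im=cv2.cvtColor(env.get_image('wrist'),cv2.COLOR_RGB2BGR)
pickle.dump((cm,im,s),open('w6.pkl','wb'))
cv2.imwrite('pics/w6.png',cv2.resize(im[150:300,210:360],None,fx=4,fy=4,interpolation=cv2.INTER_CUBIC))
E
```

```text
time_s: 7.95
position: [0.4605, 0.0779, 0.1508]
tool_rot: [[-0.001, 0.975, 0.223], [0.0, 0.223, -0.975], [-1.0, -0.001, -0.001]]
ft_force: [0.0, -1.2, 0.6]
grip_width: 0.0152
[0.4605 0.0779 0.1508] [ 0.0006 -1.2229  0.6373] 0.01516008137865818
```

View pics/w6.png

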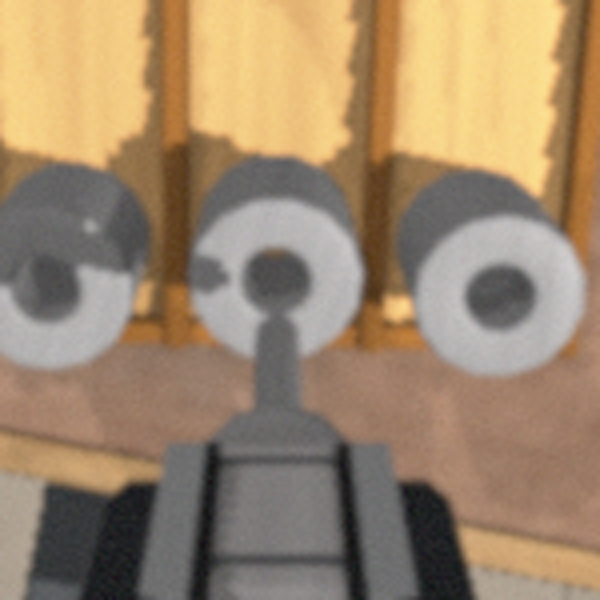

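Run:
```python
from h import *
import pickle
cm,im,s=pickle.load(open('w6.pkl','rb'))
R=np.array(s['tool_rot'])
f=lambda x,y,z: onplane(cm,210+x/4-.4,150+y/4-.4,z)
for p in [(277,280),(500,295)]: b=f(*p,.048);print(b, R.T@(b-s['position']))
print('tip',R.T@(f(279,312,.067)-s['position']))
```

```text
[0.4609 0.0773 0.048 ] [0.1028 0.0004 0.0008]
[0.4678 0.0326 0.048 ] [ 0.1028 -0.0028  0.0459]
tip [0.0838 0.0008 0.0011]
```

```bash
python3 -m jog '[[-1,0.008,-0.0005,-0.0002,0],[-1,0.02,-0.0005,-0.0002,0],[-1,0.03,-0.0005,-0.0002,0],[-1,0.034,-0.0005,-0.0002,0],[-1,0.036,-0.0005,-0.0002,0],[-1,0.036,-0.0005,-0.0002,0]]' 50; python3 -m jog '[[-1,0.002,0,0,0],[-1,0.004,0,0,0],[-1,0.004,0,0,0]]'
```

```text
time_s: 8.6
position: [0.4601, 0.0786, 0.1152]
tool_rot: [[-0.0, 0.974, 0.225], [0.0, 0.225, -0.974], [-1.0, -0.0, -0.0]]
ft_force: [0.3, 0.5, -0.5]
grip_width: 0.0154
time_s: 8.9
position: [0.4601, 0.0785, 0.1112]
tool_rot: [[-0.0, 0.974, 0.225], [0.0, 0.225, -0.974], [-1.0, -0.0, -0.0]]
ft_force: [0.6, -0.1, -0.4]
grip_width: 0.0149
```

```bash
python3 -m jog '[[-1,0.002,0,0,0],[-1,0.004,0,0,0],[-1,0.004,0,0,0]]'
```

```text
time_s: 9.2
position: [0.46, 0.0785, 0.1071]
tool_rot: [[-0.0, 0.974, 0.225], [0.0, 0.225, -0.974], [-1.0, -0.0, -0.0]]
ft_force: [0.1, 0.4, -1.4]
grip_width: 0.0147
```

Through as well so far; I'll continue to the floor.

```bash
python3 -m jog '[[-1,0.004,0,0,0],[-1,0.008,0,0,0],[-1,0.012,0,0,0],[-1,0.014,0,0,0],[-1,0.0155,0,0,0],[-1,0.0155,0,0,0],[-1,0.0155,0,0,0]]'
```

```text
time_s: 9.9
position: [0.4602, 0.0785, 0.0924]
tool_rot: [[0.001, 0.974, 0.225], [-0.0, 0.225, -0.974], [-1.0, 0.001, 0.0]]
ft_force: [-2.0, 0.5, 7.9]
grip_width: 0.015
```

```bash
python3 -m jog '[[-1,-0.01,0,0,0],[-1,-0.035,0,0,0],[-1,-0.06,0,0,0],[-1,-0.06,0,0,0],[-1,-0.06,-0.003,0.0452,0],[-1,-0.06,-0.003,0.0452,0],[-1,-0.06,-0.003,0.0452,0]]' 50
python3 - <<'E'
from h import *
import pickle
s=env.observe(); print(s['position'],s['ft_force'],s['grip_width'])
cm=env.camera_model('wrist')
im=cv2.cvtColor(env.get_image('wrist'),cv2.COLOR_RGB2BGR)
pickle.dump((cm,im,s),open('w7.pkl','wb'))
cv2.imwrite('pics/w7.png',cv2.resize(im[150:300,210:360],None,fx=4,fy=4,interpolation=cv2.INTER_CUBIC))
E
```

```text
time_s: 10.6
position: [0.4671, 0.0333, 0.1514]
tool_rot: [[-0.001, 0.975, 0.223], [0.0, 0.223, -0.975], [-1.0, -0.001, -0.001]]
ft_force: [0.5, 0.1, -0.5]
grip_width: 0.015
[0.4671 0.0333 0.1514] [ 0.4991  0.1035 -0.4894] 0.015003974216095539
```

View pics/w7.png

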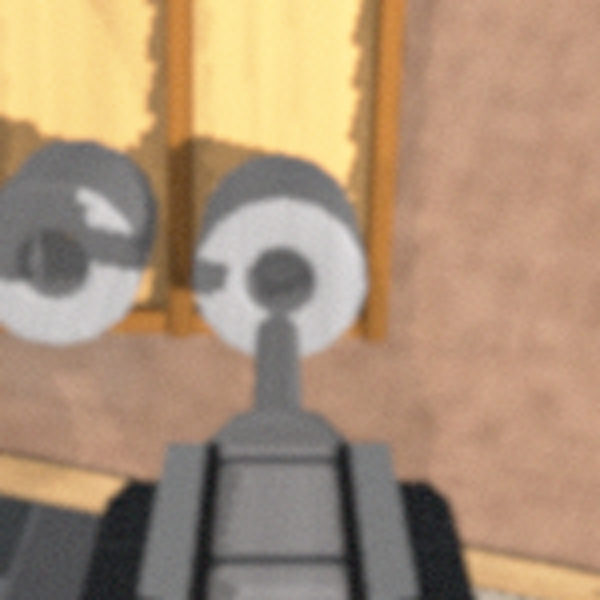

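The tip is at (279,312) and the bore at (281,279), so they line up but for a shift of about 0.5 mm. I'll probe the right bush.

```bash
python3 -m jog '[[-1,0.008,-0.0003,0.0004,0],[-1,0.02,-0.0003,0.0004,0],[-1,0.03,-0.0003,0.0004,0],[-1,0.034,-0.0003,0.0004,0],[-1,0.036,-0.0003,0.0004,0],[-1,0.036,-0.0003,0.0004,0]]' 50; python3 -m jog '[[-1,0.001,0,0,0],[-1,0.002,0,0,0],[-1,0.003,0,0,0],[-1,0.003,0,0,0]]'
```

```text
time_s: 11.25
position: [0.4671, 0.0335, 0.1157]
tool_rot: [[-0.0, 0.974, 0.225], [0.0, 0.225, -0.974], [-1.0, -0.0, -0.0]]
ft_force: [-0.2, -0.8, -0.7]
grip_width: 0.0151
time_s: 11.65
position: [0.4672, 0.0333, 0.1128]
tool_rot: [[0.0, 0.974, 0.225], [-0.0, 0.225, -0.974], [-1.0, 0.0, 0.0]]
ft_force: [1.4, -0.5, -1.3]
grip_width: 0.0152
```

```bash
python3 -m jog '[[-1,0.001,0,0,0],[-1,0.001,0,0,0],[-1,0.0015,0,0,0]]'
```

```text
time_s: 11.95
position: [0.4675, 0.0333, 0.1122]
tool_rot: [[0.001, 0.974, 0.225], [-0.0, 0.225, -0.974], [-1.0, 0.001, 0.001]]
ft_force: [-2.0, 0.7, 12.9]
grip_width: 0.0152
```

The right bush is blind: the pin met a floor at a tip height of about 28 mm. Next I'll take the pin back to the stand.

```bash
python3 -m jog '[[-1,-0.01,0,0,0],[-1,-0.035,0,0,0],[-1,-0.06,0,0,0],[-1,-0.06,0,0,0],[-1,-0.06,0.128,-0.173,0],[-1,-0.06,0.128,-0.173,0],[-1,-0.06,0.128,-0.173,0],[-1,-0.06,0.128,-0.173,0],[-1,-0.06,0.128,-0.173,0],[-1,-0.06,0.128,-0.173,0],[-1,-0.06,0.128,-0.173,0]]' 50
python3 - <<'E'
from h import *
import pickle
s=env.observe(); print(s['position'],s['ft_force'],s['grip_width'])
cm=env.camera_model('wrist')
im=cv2.cvtColor(env.get_image('wrist'),cv2.COLOR_RGB2BGR)
pickle.dump((cm,im,s),open('w8.pkl','wb'))
cv2.imwrite('pics/w8.png',cv2.resize(im[150:300,210:360],None,fx=4,fy=4,interpolation=cv2.INTER_CUBIC))
R=np.array(s['tool_rot']);print(R.T@(np.array([.5533,.2312,s['position'][2]])-s['position']))
E
```

```text
time_s: 13.05
position: [0.5525, 0.2303, 0.1706]
tool_rot: [[-0.002, 0.974, 0.225], [-0.001, 0.225, -0.974], [-1.0, -0.002, 0.0]]
ft_force: [0.1, -0.1, -0.5]
grip_width: 0.015
[0.5525 0.2303 0.1706] [ 0.1306 -0.0683 -0.488 ] 0.015010841635823193
[-0.      0.001  -0.0007]
```

View pics/w8.png

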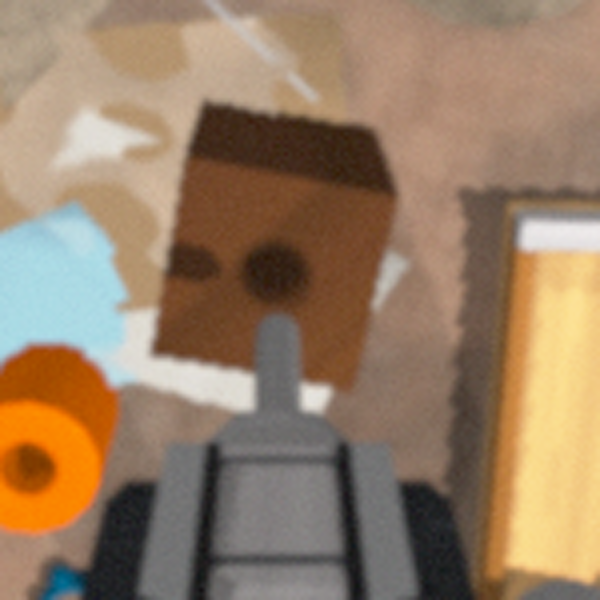

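Run:
```python
from h import *
import pickle
cm,im,s=pickle.load(open('w8.pkl','rb'))
R=np.array(s['tool_rot'])
f=lambda x,y,z: onplane(cm,210+x/4-.4,150+y/4-.4,z)
print('hole',R.T@(f(276,272,.064)-s['position']))
print('tip',R.T@(f(279,312,.0866)-s['position']))
```

```text
hole [0.1066 0.0008 0.0005]
tip [0.084  0.0007 0.0011]
```

```bash
python3 -m jog '[[-1,0.015,0.0005,-0.0006,0],[-1,0.03,0.0005,-0.0006,0],[-1,0.05,0.0005,-0.0006,0],[-1,0.07,0.0005,-0.0006,0],[-1,0.079,0.0005,-0.0006,0],[-1,0.081,0.0005,-0.0006,0],[-1,0.081,0.0005,-0.0006,0]]' 50
```

```text
time_s: 13.8
position: [0.5535, 0.2309, 0.0909]
tool_rot: [[0.001, 0.975, 0.224], [0.0, 0.224, -0.975], [-1.0, 0.001, 0.0]]
ft_force: [-0.4, 0.0, 0.6]
grip_width: 0.015
```

```bash
python3 -m jog '[[-1,0.001,0,0,0],[-1,0.002,0,0,0],[-1,0.002,0,0,0]]' 50
```

```text
time_s: 14.1
position: [0.5535, 0.2314, 0.0888]
tool_rot: [[0.001, 0.974, 0.225], [0.0, 0.225, -0.974], [-1.0, 0.001, 0.0]]
ft_force: [-1.0, -1.0, 1.7]
grip_width: 0.0154
```

The collar is seated at the grasp height again (TCP z 0.0888). I'll release the pin and rise.

```bash
python3 -m jog '[[0,0,0,0,0],[0,0,0,0,0],[0,0,0,0,0],[0,-0.01,0,0,0],[0,-0.04,0,0,0],[0,-0.08,0,0,0],[0,-0.09,0,0,0],[0,-0.09,0,0,0]]'
python3 - <<'E'
from h import *
import pickle
s=env.observe(); print(s['position'],s['ft_force'],s['grip_width'])
cm=env.camera_model('wrist')
im=cv2.cvtColor(env.get_image('wrist'),cv2.COLOR_RGB2BGR)
pickle.dump((cm,im,s),open('w9.pkl','wb'))
cv2.imwrite('pics/w9.png',im)
print(proj(cm,[.5531,.2306,.104]))
E
```

```text
time_s: 14.9
position: [0.5539, 0.2315, 0.1805]
tool_rot: [[0.004, 0.974, 0.225], [0.001, 0.225, -0.974], [-1.0, 0.004, 0.0]]
ft_force: [0.8, 0.2, -0.7]
grip_width: 0.0429
[0.5539 0.2315 0.1805] [ 0.8142  0.1773 -0.7472] 0.04291300035245372
(np.float64(278.8019323859536), np.float64(233.88373004571974))
```

View pics/w9.png

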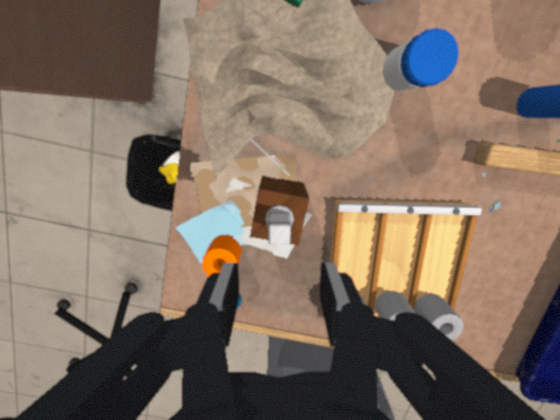

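The pin stands upright in the stand, with its grip top at (279,234) where predicted. I'll measure the rack's direction and the push start from this view.

Run:
```python
from h import *
import pickle
cm,im,s=pickle.load(open('w9.pkl','rb'))
cv2.imwrite('pics/w9r.png',cv2.resize(im[190:350,325:485],None,fx=4,fy=4,interpolation=cv2.INTER_CUBIC))
```

```text
(no output)
```

View pics/w9r.png

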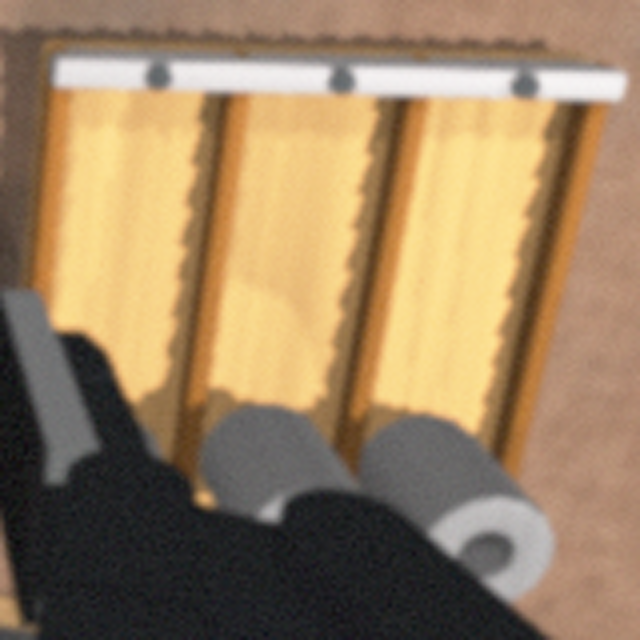

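Run:
```python
from h import *
import pickle
cm,im,s=pickle.load(open('w9.pkl','rb'))
R=np.array(s['tool_rot'])
f=lambda x,y,z: onplane(cm,325+x/4-.4,190+y/4-.4,z)
ang=lambda d:np.degrees(np.arctan2(d[1],d[0]))
a,b=f(52,88,.02),f(625,100,.02); print('stop',a,b,ang(a-b)-90,np.linalg.norm(a-b))
for p,q in [((411,100),(348,460)),((233,95),(190,460)),((595,105),(512,460))]:
    a,b=f(*p,.016),f(*q,.016); print('rib',a,b,ang(a-b))
# lane2 axis: midline between ribs
m=(f(411,100,.016)+f(595,105,.016))/2; print('lane2 far mid',m)
print('bush',f(490,548,.048))
```

```text
stop [0.5567 0.1712 0.02  ] [0.5859 0.0303 0.02  ] 11.70954213572439 0.14386331489525642
rib [0.573  0.0803 0.016 ] [0.4685 0.0575 0.016 ] 12.31227078922691
rib [0.5641 0.1248 0.016 ] [0.4585 0.1009 0.016 ] 12.75724966643278
rib [0.5822 0.0341 0.016 ] [0.4789 0.0124 0.016 ] 11.877914077003208
lane2 far mid [0.5776 0.0572 0.016 ]
bush [0.4698 0.0332 0.048 ]
```

```bash
python3 -m jog '[[-1,0,-0.17,0.173,0.017],[-1,0,-0.17,0.173,0.017],[-1,0,-0.17,0.173,0.017],[-1,0,-0.17,0.173,0.017],[-1,0,-0.17,0.173,0.017],[-1,0.04,-0.17,0.173,0.017],[-1,0.08,-0.17,0.173,0.017],[-1,0.08,-0.17,0.173,0.017],[-1,0.08,-0.17,0.173,0.017]]' 50
python3 - <<'E'
from h import *
import pickle
s=env.observe(); print(s['position'],s['tool_rot'],s['ft_force'],s['grip_width'])
cm=env.camera_model('wrist')
im=cv2.cvtColor(env.get_image('wrist'),cv2.COLOR_RGB2BGR)
pickle.dump((cm,im,s),open('w10.pkl','wb'))
cv2.imwrite('pics/w10.png',im)
E
```

```text
time_s: 15.85
position: [0.4263, 0.0247, 0.0982]
tool_rot: [[-0.003, 0.978, 0.208], [0.001, 0.208, -0.978], [-1.0, -0.002, -0.001]]
ft_force: [0.4, 0.0, -0.7]
grip_width: 0.0002
[0.4263 0.0247 0.0982] [[-0.0026  0.978   0.2084]
 [ 0.0006  0.2084 -0.978 ]
 [-1.     -0.0024 -0.0012]] [ 0.3995  0.0263 -0.7323] 0.00019448854583411986
```

View pics/w10.png

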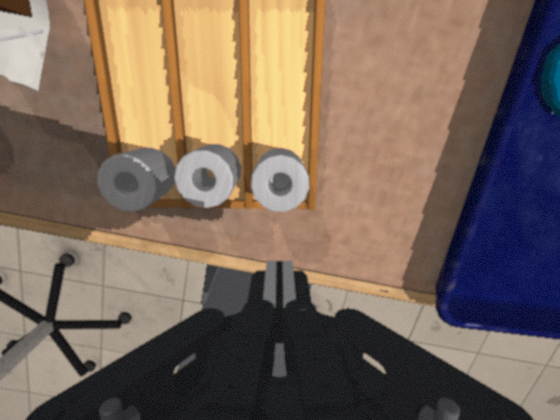

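The closed fingertips at (279,265) are in line with the right bush at (280,180). I'll lower them behind it, then push.

```bash
python3 -m jog '[[-1,0.03,0,0,0],[-1,0.055,0,0,0],[-1,0.063,0,0,0],[-1,0.063,0,0,0]]' 50; python3 -m jog '[[-1,0,0.005,0,0],[-1,0,0.01,0,0],[-1,0,0.015,0,0],[-1,0,0.02,0,0],[-1,0,0.025,0,0],[-1,0,0.03,0,0],[-1,0,0.035,0,0],[-1,0,0.04,0,0],[-1,0,0.04,0,0]]'
python3 - <<'E'
from h import *
s=env.observe()
im=cv2.cvtColor(env.get_image('wrist'),cv2.COLOR_RGB2BGR)
cv2.imwrite('pics/w11.png',im)
E
```

```text
time_s: 16.3
position: [0.4269, 0.0247, 0.0357]
tool_rot: [[-0.0, 0.978, 0.209], [0.0, 0.209, -0.978], [-1.0, -0.0, -0.0]]
ft_force: [0.6, 0.1, 0.0]
grip_width: -0.0002
time_s: 17.2
position: [0.4666, 0.033, 0.0353]
tool_rot: [[0.001, 0.978, 0.208], [0.0, 0.208, -0.978], [-1.0, 0.001, 0.0]]
ft_force: [-0.3, 0.4, -0.0]
grip_width: -0.0002
```

View pics/w11.png

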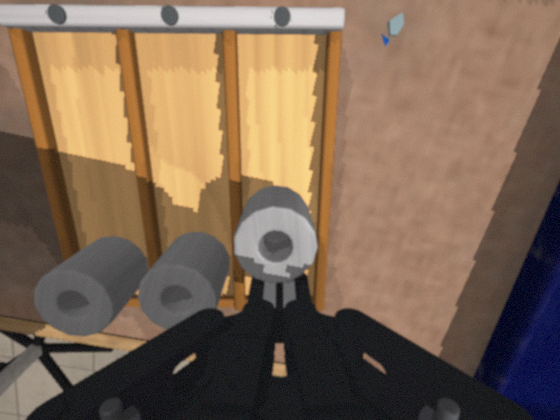

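The bush, now at (276,240), slides upright ahead of the fingers, and its neighbours have not moved. I'll keep pushing.

```bash
python3 -m jog '[[-1,0,0.006,0,0],[-1,0,0.012,0,0],[-1,0,0.018,0,0],[-1,0,0.024,0,0],[-1,0,0.03,0,0],[-1,0,0.036,0,0],[-1,0,0.042,0,0],[-1,0,0.048,0,0],[-1,0,0.053,0,0],[-1,0,0.057,0,0],[-1,0,0.06,0,0],[-1,0,0.06,0,0]]'; python3 -m jog '[[-1,0,0.0015,0,0],[-1,0,0.003,0,0],[-1,0,0.004,0,0],[-1,0,0.005,0,0],[-1,0,0.005,0,0]]'
python3 - <<'E'
from h import *
im=cv2.cvtColor(env.get_image('wrist'),cv2.COLOR_RGB2BGR)
cv2.imwrite('pics/w12.png',im)
E
```

```text
time_s: 18.45
position: [0.5248, 0.045, 0.0353]
tool_rot: [[-0.0, 0.978, 0.208], [-0.001, 0.208, -0.978], [-1.0, -0.0, 0.001]]
ft_force: [-2.6, -3.2, 1.1]
grip_width: -0.0
time_s: 18.95
position: [0.5294, 0.0461, 0.0353]
tool_rot: [[-0.001, 0.978, 0.208], [-0.001, 0.208, -0.978], [-1.0, -0.001, 0.0]]
ft_force: [-3.0, -3.3, 1.6]
grip_width: 0.0002
```

View pics/w12.png

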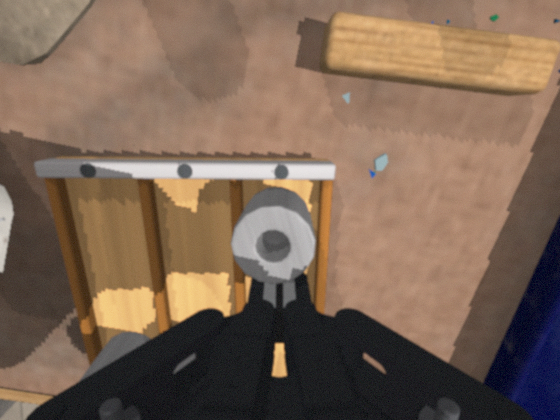

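The bush at (274,235) is nearly at the stop, whose edge is at row 178. I'll creep on until the force rises.

```bash
python3 -m jog '[[-1,0,0.001,0,0],[-1,0,0.002,0,0],[-1,0,0.003,0,0],[-1,0,0.003,0,0]]'
```

```text
time_s: 19.4
position: [0.5323, 0.0467, 0.0353]
tool_rot: [[-0.001, 0.978, 0.208], [-0.001, 0.208, -0.978], [-1.0, -0.001, 0.001]]
ft_force: [-4.3, -4.0, 1.7]
grip_width: 0.0001
```

```bash
python3 -m jog '[[-1,0,0.001,0,0],[-1,0,0.002,0,0],[-1,0,0.002,0,0]]'
```

```text
time_s: 19.7
position: [0.5343, 0.0471, 0.0353]
tool_rot: [[-0.001, 0.978, 0.208], [-0.001, 0.208, -0.978], [-1.0, -0.001, 0.001]]
ft_force: [-3.4, -4.7, 0.8]
grip_width: 0.0
```

```bash
python3 -m jog '[[-1,0,0.001,0,0],[-1,0,0.002,0,0],[-1,0,0.002,0,0]]'
```

```text
time_s: 20.0
position: [0.5347, 0.0474, 0.035]
tool_rot: [[-0.005, 0.978, 0.209], [-0.001, 0.209, -0.978], [-1.0, -0.005, 0.0]]
ft_force: [-9.0, -7.3, 5.8]
grip_width: -0.0003
```

```bash
python3 -m jog '[[-1,0,0.001,0,0],[-1,0,0.002,0,0],[-1,0,0.002,0,0]]'
python3 - <<'E'
from h import *
im=cv2.cvtColor(env.get_image('wrist'),cv2.COLOR_RGB2BGR)
cv2.imwrite('pics/w13.png',cv2.resize(im[140:320,200:380],None,fx=3.3,fy=3.3,interpolation=cv2.INTER_CUBIC))
E
```

```text
time_s: 20.3
position: [0.5349, 0.0474, 0.0348]
tool_rot: [[-0.009, 0.978, 0.209], [-0.002, 0.209, -0.978], [-1.0, -0.009, -0.0]]
ft_force: [-16.5, -10.1, 8.9]
grip_width: -0.0
```

View pics/w13.png

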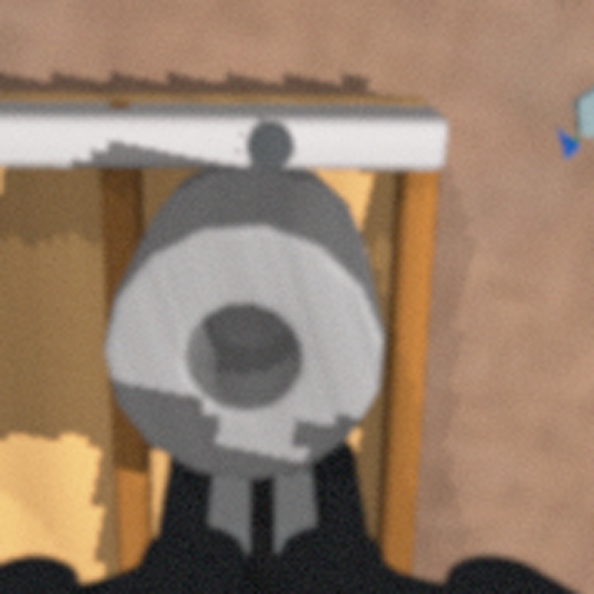

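The bush touches the stop: the force rose to 19 N and it no longer advanced. I'll back off, rise and check everything.

```bash
python3 -m jog '[[-1,0,-0.006,0,0],[-1,0,-0.015,0,0],[-1,0,-0.035,0,0],[-1,-0.03,-0.04,0,0],[-1,-0.07,-0.04,0,0],[-1,-0.12,-0.04,0,0],[-1,-0.17,-0.04,-0.03,0],[-1,-0.22,-0.04,-0.06,0],[-1,-0.24,-0.04,-0.06,0],[-1,-0.24,-0.04,-0.06,0]]'
python3 - <<'E'
from h import *
import pickle
cm=env.camera_model('wrist')
im=cv2.cvtColor(env.get_image('wrist'),cv2.COLOR_RGB2BGR)
pickle.dump((cm,im),open('w14.pkl','wb'))
cv2.imwrite('pics/w14.png',im)
cv2.imwrite('pics/w14z.png',cv2.resize(im[60:260,180:420],None,fx=3,fy=3,interpolation=cv2.INTER_CUBIC))
a=cv2.cvtColor(env.get_image('scene'),cv2.COLOR_RGB2BGR)
cv2.imwrite('pics/s14.png',cv2.resize(a[220:345,140:320],None,fx=4,fy=4,interpolation=cv2.INTER_CUBIC))
E
```

```text
time_s: 21.35
position: [0.4876, 0.1, 0.28]
tool_rot: [[0.01, 0.978, 0.21], [0.0, 0.21, -0.978], [-1.0, 0.01, 0.002]]
ft_force: [0.1, -0.3, -0.4]
grip_width: 0.0001
```

View pics/w14.png

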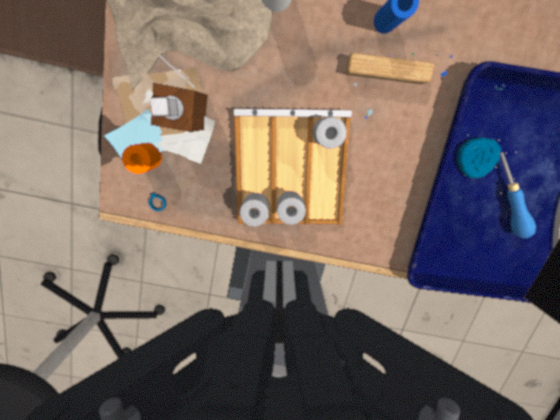

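View pics/s14.png

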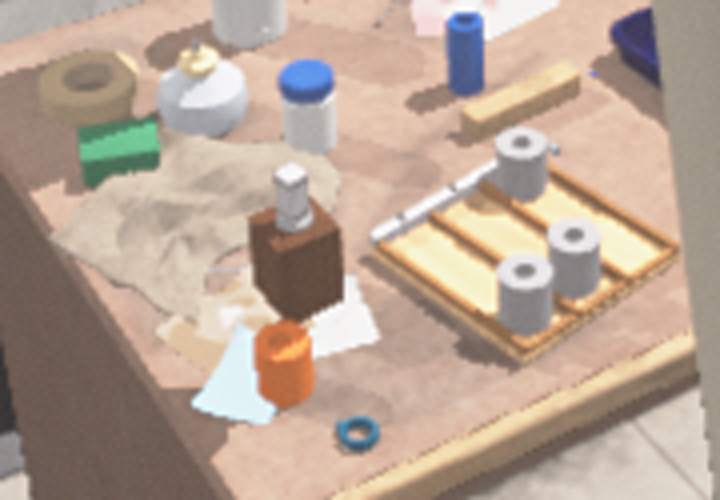

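Run:
```python
from h import *
import pickle
cm,im=pickle.load(open('w14.pkl','rb'))
B={k:onplane(cm,*p,.048)[:2] for k,p in dict(blind=(329.5,132),left=(254.5,211.5),mid=(291,209)).items()}
a=np.radians(12);ex=np.array([np.cos(a),np.sin(a)])
print(B, 'blind ahead of mid',(B['blind']-B['mid'])@ex,'left-mid',(B['left']-B['mid'])@ex)
s=np.array([onplane(cm,u,v,.02)[:2] for u,v in [(234,116),(351,116)]]).mean(0)
print('stop face - blind centre',(s-B['blind'])@ex)
```

```text
{'blind': array([0.5622, 0.0554]), 'left': array([0.4501, 0.1219]), 'mid': array([0.4628, 0.0781])} blind ahead of mid 0.09249709932159808 left-mid -0.00332338228670737
stop face - blind centre 0.017425895425308625
```

The blind bush's centre is 17.4 mm from the stop face (its radius is 18 mm), so it touches the stop. The left and middle bushes are at their places, the pin is seated and the bystanders are unmoved. I'll hand in the job.

Run:
```python
from rig import env
env.close_job(); print(env.observe()['time_s'])
```

```text
the job is handed in; nothing more can be done
the job is handed in; nothing more can be done
```

The blind bush is the one in the right lane. It now stands against the metal stop at the far end, and I handed the job in at about 21.5 s of the 61 s allowed.

- **Probing:** I went left, middle, right. In the left and middle bushes the pin reached the rack floor, with the tip about 8 mm above the bench. In the right bush it stopped about 28 mm above the bench with 13 N, which matches the 20 mm blind bore.
- **Pin:** it went back into its stand with the collar seated at the height where I first gripped it. The later pictures show it upright.
- **Sliding:** I pushed the blind bush along its lane with closed fingers until the force rose to about 20 N at the stop. It rubbed lightly on the left rib on the way (3–5 N).
- **Last checks:** the blind bush's centre measures 17.4 mm from the stop face, and its radius is 18 mm. The other two bushes measure within about 2 mm of where they started. In the final scene picture all three stand upright, the bystanders in view (tube, jar, block) look unmoved, and the gripper is clear of everything.

No check failed. The only disagreement was between camera readings: the early, distant wrist view placed the pin about 2 mm off from the close view, so I used the close views for the insertions.

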